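# Fit the pinch cap to the bench camera's lens

### The arm

A 6-joint arm with a two-finger parallel gripper is mounted at the origin on the work surface. World frame = base frame: x ahead of the robot, y to its left, z up, the work surface at z = 0. Lengths are in mm, angles in degrees, forces in N, time in s.
With the tool pointing down it reaches from about 350 to 775 mm from the base axis. Payload 5.5 kg.
Tool frame: the origin (TCP) lies at the very end of the fingers, on their centre line; the grasp point (between the pads) lies r.tcp_to_grasp behind it (r.tcp_to_grasp is the distance from the TCP to the grasp point, in mm); z points along the fingers, y is the direction in which the jaws open and shut (so a half turn about z gives the same grasp; the last joint's range is limited). The gripper opens to 85 mm and grips with 20 to 120 N. Pads are 22 mm wide; open, the fingers measure 114 mm over their backs; the gripper's body (76 mm by 85 mm) begins 54 mm behind the grasp point. The pads swing forward as they close: fully open they stand 13 mm farther back than shut.
Start: joints at [67.403, 17.945, 2.641, 74.691, 0, 82.002], TCP at [144.953, 556.471, 231.323] pointing down, gripper open.
Joint ranges: [-158.12, 158.12], [-49.38, 96.58], [-58.88, 72.47], [-126.05, 133.96], [-84.25, 85.87], [-180, 180]. Speed limits (degrees/s): [147.25, 147.25, 180, 180, 180, 180].

### API

Orientations are given as [roll, pitch, yaw] about the fixed x, y, z axes, in that order (R = Rz(yaw) Ry(pitch) Rx(roll)).
In Python, from workcell import status, eyes, ticket, boxes_of, r gives the robot as it stands. The module is installed in compiled form; this text tells all that it offers.
- The arm moves only by the shell command python3 -m inch 'ROWS' [FORCE]. ROWS is JSON, a list of rows, each a list of 3 entries, a list of its own where there are three numbers: the shift along the tool's x, y, z normalised to -1 to 1, where 1 is 500 mm, then the turn about the tool's z normalised to -1 to 1, where 1 is 90 degrees, then the opening, from -1 (shut) to 1 (fully open), so that 0 is half open. In form: [[[tx, ty, tz], spin, gripper], ...]. A call has 1 to 20 rows; each row shifts and turns the pose as measured when the row begins, along the tool's axes as they then stand; what a row does not reach is not made up. A row lasts 1/12 s, in which the tool goes at most 41.7 mm and 7.16 degrees, less where a joint would pass 70% of its speed; a pose out of reach is approached as far as the arm can. A call with a number of a shift or a turn outside -1 to 1 is refused whole. A call with a gripper value outside its range is refused whole. The fingers move at their own pace and stop on an object; FORCE is the grip in N (left out, the last holds). Time passes only in rows, so rows that do not move let the fingers close. It gives the time, the measured TCP pose, the force and the opening at its end, in the units of the state.
- status.read_state(): the state, without advancing time (a new reading comes with each control period).
- eyes.grab_frame(name): name is "scene" or "top"; returns a dict with "pixels" (420x560x3 uint8, red, green, blue), "intrinsics" (3x3 intrinsics, pixels), "rvec" (rotation vector, rad) and "tvec" (3), from world to camera coordinates, as OpenCV has them. Camera axes: x right, y down, z forward; pixel columns grow to the right and rows downward; lengths in mm; the calibration is good to about 2 mm. A picture is of the moment at which its call begins. There is no depth.
- ticket.hand_in(): hands the job in, once; it reports no verdict.
Trained networks look in a picture, given as the dict that the camera call returned (one of the last four; its "shot" number tells which), for a name from the list of things; names that differ only in an ending like _2 or _b are one class to them, and where a whole thing is asked for, a point or a joint stands for the part that bears it (a point fixed in the world has none). Each returns a list of dicts, best first, with "conf" (0 to 1); they miss things now and then, are a little off and sometimes report something else, mostly with a low value. They report only what shows in the picture. A call takes as long as a camera call. They do not tell look-alikes from the thing itself.
- boxes_of(target, picture): "uv" ([column, row] in pixels, amid what is visible of it).
The state is a dict: "t": time; "joint_positions": joint angles; "dq": joint speeds; "joint_efforts": joint torques, N m; "tool_pos": TCP position; "orientation": TCP orientation; "wrist_force": force on the tool from outside, world axes, zero at the start; "moment": the same for the moment, N m; "opening": opening from 0.0 (shut) to 1.0 (fully open).
Only numpy, scipy, OpenCV 4.12 (cv2) and the standard library are available. Lean on these libraries where they do the work, as an engineer would, in place of code of your own. Each camera call takes 0.05 s, during which the arm holds its last target. There are 200 camera calls.

### The job

The repair bench's camera lies on its back with its lens bare. Pick up the lens cap by pinching its two spring tabs together, fit it squarely into the front of the lens until its flange is fully home on the rim, then let the tabs spring out into the groove under the rim so that the cap stays on by itself. Press gently, as the extended lens must not be forced; do not shift the camera, and leave the other things on the bench as they lie.

Things in the scene. Friction and masses are not known exactly. Their poses are not given: they have to be found in the camera images.
- camera: Black 1.2 kg camera lying loose on its back, lens straight up. Body about 134 x 104 mm in plan, 43 mm high; hand grip on its +y side up to 59 mm. Origin: on the lens axis at bench level; z up along the lens axis, +x to the viewfinder hump, +y to the hand grip. Do not press or bump the cap on the lens with more than 30 N: touch down slowly.
- lens_axis (a point): On the lens axis, at the fixed barrel's front end, 96 mm above the bench; z out of the lens. The front barrel (74 mm wide) stands out further: its rim lies 19 to 49 mm above this point, as the focus was left; not measured, must be seen or felt. Rim: round lip, bore 63 mm, 5 mm wide on top, 2.5 mm thick; under it a groove all round, bore 68 mm, 7 mm high: the cap may go in at any yaw.
- cap: Black lens cap, about 55 g, right way up on the bench. Spigot 61 mm in diameter (bevelled to 56 mm at the foot) from the underside up to 7.5 mm, then a flange 71 mm in diameter up to 10.5 mm, flat on top, with two spring tabs. Home: flange down on the lens rim, so origin 7.5 mm below the rim's top. Origin: centre of the underside; z up; the tabs lie at +y and -y and are pinched along y.
- cap_face (a point): Centre of the flange's top, 10.5 mm above the cap's underside; axes as the cap. On it stand the tabs' two finger lugs, 10 mm high, 20 mm wide along x, 6 mm thick; their outer faces are 38 mm apart along y at rest, 25 mm fully pinched.
- tab_a (a joint): How far the cap's +y tab is pinched in, m: 0 at rest (out), 0.0065 fully in. Spring: 2.4 N outward at 0, 6.3 N fully in. Its latch nose (1 to 3.5 mm above the cap's underside) reaches 36 mm from the axis at 0, 29.5 mm fully in, so the cap enters the lip only when pinched. Sprung out in the groove it reads about 0.002 (0.001 to 0.003: the cap has 1 mm play); held in by the lip's bore, 0.0045.
- tab_b (a joint): The same for the cap's -y tab.
- rear_cap: Plain round black lens rear cap without tabs, 63 mm diameter, 14 mm high; a bystander. Origin: centre of its underside.
- pcb: Green circuit board with parts, 80 x 36 mm, about 7 mm high; a bystander. Origin: centre of its underside, x along its length.
- handset_shell: Opened black handset shell, 150 x 44 mm, 17 mm high; a bystander. Origin: centre of its underside, x along its length.
- magnifier: Hand magnifier lying flat: black rim of 56 mm diameter, 9 mm high, with an 80 mm handle along -x; a bystander. Origin: under the centre of its lens.
Things that resemble listed ones, but are neither listed nor needed, are in the scene too. What is shaped like the cap but brown, red or yellow is not meant.

How it is judged:
By the outcome, as a careful person would: the job done as asked, in the order asked, and still so for the second after the job is handed in, with the robot touching nothing.
It also fails if it takes over 72 s, if anything falls off the work surface, if the arm or the gripper's body presses on something with over 40 N, if the wrist force passes 120 N, or if a joint passes its speed limit or range.

## Working session

There is one attempt and no reset: what is moved stays moved. The work goes in short steps, Python scripts to look and compute and a shell command to move; the robot and the scene stay as the last step left them, time stands still between calls to the robot, and variables do not carry over. Pictures are saved under pics/ and viewed, about 8 in all and at most 12, crops included, and the job is handed in when it is done.

```bash
mkdir -p pics; python3 - <<'E'
from workcell import status, eyes, boxes_of, r
import cv2, numpy as np
print(status.read_state(), r.tcp_to_grasp)
for n in ("top","scene"):
    p=eyes.grab_frame(n); cv2.imwrite(f"pics/{n}0.png",p["pixels"][:,:,::-1])
    R,_=cv2.Rodrigues(np.array(p["rvec"],float)); print(n,"cam pos",(-R.T@np.array(p["tvec"])).round(0).ravel(), R.round(2).tolist(), p["intrinsics"])
    for t in ("cap","rear_cap","camera"):
        print(t,[(np.round(d["uv"]).tolist(),round(d["conf"],2)) for d in boxes_of(t,p)])
E
```

```text
{'t': 0.0, 'joint_positions': array([ 6.74030709e+01,  1.79908490e+01,  2.57860758e+00,  7.46901548e+01,
       -2.13320414e-04,  8.20020748e+01]), 'dq': array([ 0.02884166,  0.12538448,  0.10374396, -0.06550293, -0.13825985,
       -0.05863693]), 'joint_efforts': array([ 5.68705957e-05, -4.80635440e+01,  2.98527360e+01,  1.98729686e-02,
       -1.91378109e-05,  1.07394669e-05]), 'tool_pos': array([144.74361037, 555.97386053, 230.42006317]), 'orientation': array([-1.79898570e+02, -1.40358745e-02,  1.65400984e+02]), 'wrist_force': array([-0.48632817,  0.63728459,  1.02767721]), 'moment': array([ 0.02335841, -0.03267845,  0.00073164]), 'opening': 0.99861635237753} 18.700000000000003
top cam pos [422. -15. 749.] [[0.03, -1.0, -0.01], [-0.98, -0.02, -0.19], [0.19, 0.02, -0.98]] [[392.29446138   0.         280.1855252 ]
 [  0.         392.29446138 205.30819369]
 [  0.           0.           1.        ]]
cap [([230.0, 183.0], 0.9), ([182.0, 235.0], 0.76), ([192.0, 304.0], 0.73), ([181.0, 171.0], 0.66)]
rear_cap []
camera [([387.0, 218.0], 0.6)]
scene cam pos [924. 715. 800.] [[-0.89, 0.45, -0.01], [0.3, 0.59, -0.74], [-0.33, -0.67, -0.67]] [[541.65120941   0.         282.5837107 ]
 [  0.         541.65120941 212.51470897]
 [  0.           0.           1.        ]]
cap [([409.0, 259.0], 0.9), ([308.0, 316.0], 0.84), ([364.0, 290.0], 0.74), ([288.0, 277.0], 0.6)]
rear_cap [([233.0, 325.0], 0.97)]
camera [([260.0, 170.0], 0.59)]
```

View pics/top0.png

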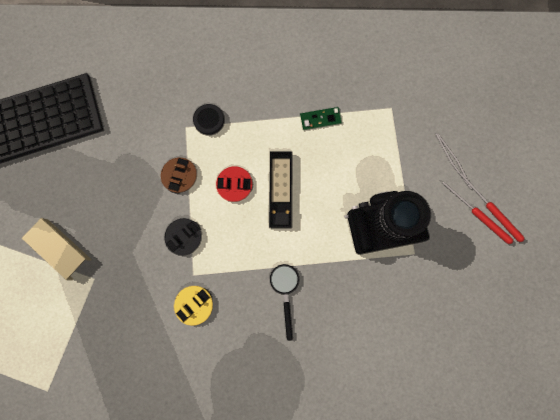

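View pics/scene0.png

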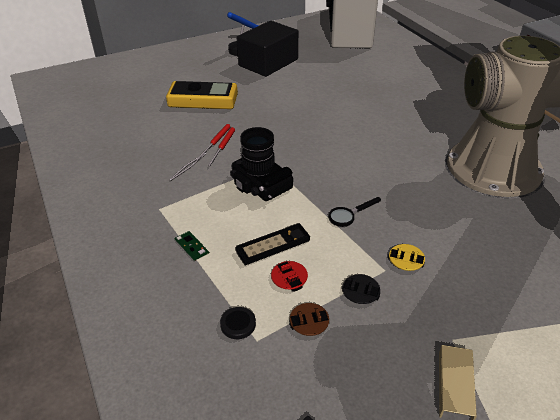

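The candidates in the top view are brown (180,174), red (235,184), yellow (193,306), the black tabbed cap (183,237) and the plain rear cap (209,119). The black one with two lugs at (183,237) fits the description, and I'll confirm it in a crop.

```bash
python3 - <<'E'
import cv2, numpy as np
t=cv2.imread("pics/top0.png"); s=cv2.imread("pics/scene0.png")
def c(im,x,y,w,h):
    o=cv2.resize(im[y:y+h,x:x+w],(400,300),interpolation=cv2.INTER_CUBIC)
    o=(255*(o/255.)**0.5).astype(np.uint8)
    for k in range(0,w,10):
        cv2.line(o,(k*400//w,0),(k*400//w,5 if k%50 else 12),(0,0,255),1)
    for k in range(0,h,10): cv2.line(o,(0,k*300//h),(5,k*300//h),(0,0,255),1)
    return o
m=np.vstack([np.hstack([c(t,150,212,64,48),c(t,340,176,100,75)]),np.hstack([c(s,330,265,64,48),c(s,215,120,100,75)])])
cv2.imwrite("pics/crop1.png",m)
E
```

```text
(no output)
```

View pics/crop1.png

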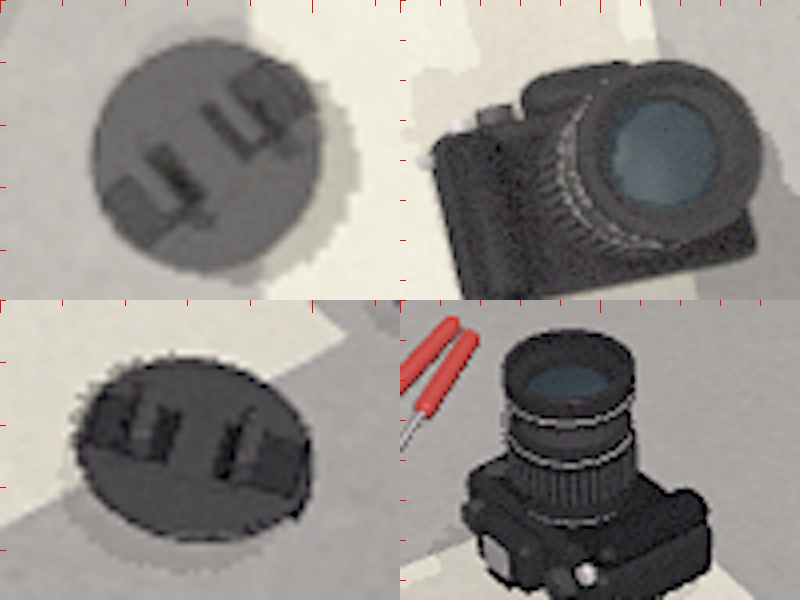

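The crop confirms the black cap with two lugs, its pinch axis running diagonally from about (174,246) to (194,226) in the top view. Next I'll fit the cap and the rim from the outline extremes read in both views.

```bash
cat > h.py <<'E'
import numpy as np, cv2
from scipy.optimize import least_squares
from workcell import eyes, status
def proj(p,X): return cv2.projectPoints(np.asarray(X,float).reshape(-1,3),np.array(p["rvec"],float),np.array(p["tvec"],float),np.array(p["intrinsics"],float),None)[0].reshape(-1,2)
def circ(c,r):
    a=np.linspace(0,2*np.pi,181); return np.c_[c[0]+r*np.cos(a),c[1]+r*np.sin(a),np.full(181,c[2])]
def ext(p,c,r):
    q=proj(p,circ(c,r)); return np.r_[q.min(0),q.max(0)]  # left top right bottom
def ray(p,uv,z):
    R,_=cv2.Rodrigues(np.array(p["rvec"],float)); C=-R.T@np.array(p["tvec"],float).ravel()
    d=R.T@np.linalg.inv(p["intrinsics"])@np.r_[uv,1]; return C+d*(z-C[2])/d[2]
E
python3 - <<'E'
from h import *
T=eyes.grab_frame("top"); S=eyes.grab_frame("scene")
n=np.nan
def fit(ot,os,r,z=None,x0=(400,0,100)):
    f=lambda c:(lambda e:e[~np.isnan(e)])(np.r_[ext(T,[*c[:2],z if z else c[2]],r)-ot,ext(S,[*c[:2],z if z else c[2]],r)-os])
    s=least_squares(f,x0[:2] if z else x0,loss="soft_l1"); return s.x.round(1),s.fun.round(1)
tl=lambda x,y,X,Y,s,a,b:np.array([a+x/s,b+y/s,a+X/s,b+Y/s])
print("cap",fit(tl(92,38,323,273,6.25,150,212),tl(75,57,313,242,6.25,330,265),35.5,10.0))
print("rim",fit(tl(178,58,363,243,4,340,176),tl(103,29,236,n,4,215,120),37))
for a in ((150,215),(275,90)): print(ray(T,[150+a[0]/6.25,212+a[1]/6.25],9).round(1))
for a in ((100,120),(290,185)): print(ray(S,[330+a[0]/6.25,265+a[1]/6.25],9).round(1))
E
```

```text
cap (array([498.3, 182. ]), array([-0.3, -0.3,  0.1, -0.6,  0.4, -0.1,  0.2, -0.7]))
rim (array([ 531.3, -206.7,  129.2]), array([-0.1,  0.1,  0.3, -0.4, -0. ,  0.1,  0.4]))
[478.8 198.1   9. ]
[517.8 162.7   9. ]
[518.5 160.    9. ]
[481.1 207.4   9. ]
```

```bash
cat >> h.py <<'E'
def togo(x,y,z,yaw=None):
    from scipy.spatial.transform import Rotation as Q
    s=status.read_state(); d=Q.from_euler("xyz",s["orientation"],degrees=True).inv().apply(np.array([x,y,z])-s["tool_pos"])
    print("t",round(s["t"],2),"pos",s["tool_pos"].round(1),"ori",s["orientation"].round(1),"F",s["wrist_force"].round(1),"open",round(s["opening"],3))
    print("tool mm",d.round(1),"norm",(d/500).round(4), "dyaw(tool z)", None if yaw is None else -((yaw-s["orientation"][2]+180)%360-180))
E
python3 -m inch '[[[0,0,0],-0.073,0.2],[[0,0,0],-0.073,0.2],[[0,0,0],-0.073,0.2],[[0,0,0],-0.073,0.2],[[0,0,0],-0.073,0.2],[[0,0,0],-0.073,0.2],[[0,0,0],-0.073,0.2],[[0,0,0],-0.073,0.2],[[0,0,0],-0.073,0.2],[[0,0,0],0,0.2]]' 20
python3 -c "
from h import *
togo(498.3,182,100,-136)"
```

```text
t: 1.33
tool_pos: [145.0, 556.5, 231.6]
orientation: [180.0, 0.0, -132.6]
wrist_force: [0.5, 0.5, -0.2]
opening: 0.606
t 1.33 pos [145.  556.5 231.6] ori [ 180.     0.  -132.6] F [ 0.5  0.5 -0.2] open 0.606
tool mm [  36.9 -513.6  131.5] norm [ 0.0739 -1.0272  0.263 ] dyaw(tool z) 3.440160800582703
```

```bash
python3 -m inch '[[[0.0053,-0.0734,0.015],0,0.2],[[0.0053,-0.0734,0.015],0,0.2],[[0.0053,-0.0734,0.015],0,0.2],[[0.0053,-0.0734,0.015],0,0.2],[[0.0053,-0.0734,0.015],0,0.2],[[0.0053,-0.0734,0.015],0,0.2],[[0.0053,-0.0734,0.015],0,0.2],[[0.0053,-0.0734,0.015],0,0.2],[[0.0053,-0.0734,0.015],0,0.2],[[0.0053,-0.0734,0.015],0,0.2],[[0.0053,-0.0734,0.015],0,0.2],[[0.0053,-0.0734,0.015],0,0.2],[[0.0053,-0.0734,0.015],0,0.2],[[0.0053,-0.0734,0.015],0,0.2],[[0,0,0],0.033,0.2]]'
python3 -c "
from h import *
togo(498.3,182,60,-136)"
```

```text
t: 2.58
tool_pos: [507.8, 162.9, 123.3]
orientation: [180.0, 0.9, -138.1]
wrist_force: [-0.0, 1.0, 0.6]
opening: 0.602
t 2.58 pos [507.8 162.9 123.3] ori [ 180.     0.9 -138.1] F [-0.   1.   0.6] open 0.602
tool mm [-4.7 20.5 63.4] norm [-0.0095  0.041   0.1268] dyaw(tool z) -2.125513465004957
```

```bash
python3 -m inch '[[[0,0,0],0,0.2],[[-0.0095,0.041,0.04],-0.02,0.2],[[0,0,0.04],0,0.2],[[0,0,0],0,0.2],[[0,0,0],0,0.2]]'
python3 -c "
from h import *
togo(498.3,182,45,-136)
for n in ('top','scene'):
    p=eyes.grab_frame(n); cv2.imwrite('pics/'+n+'1.png',p['pixels'][:,:,::-1])
a=cv2.imread('pics/top1.png')[202:268,140:228];b=cv2.imread('pics/scene1.png')[235:325,300:420]
g=lambda o:(255*(cv2.resize(o,(400,300),interpolation=cv2.INTER_CUBIC)/255.)**.5).astype('uint8')
cv2.imwrite('pics/crop2.png',np.hstack([g(a),g(b)]))"
```

```text
t: 3.0
tool_pos: [500.2, 180.5, 83.4]
orientation: [-179.9, 1.0, -137.1]
wrist_force: [0.2, -0.2, 0.6]
opening: 0.602
t 3.0 pos [500.2 180.5  83.4] ori [-179.9    1.  -137.1] F [ 0.2 -0.2  0.6] open 0.602
tool mm [ 1.1  2.4 38.4] norm [0.0021 0.0048 0.0767] dyaw(tool z) -1.1009462445980205
```

View pics/crop2.png

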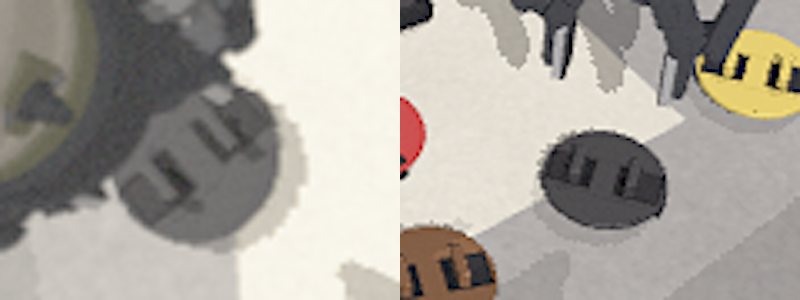

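```bash
python3 -m inch '[[[0.002,0.0048,0.02],-0.012,0.2],[[0,0,0.02],0,0.2],[[0,0,0.02],0,0.2],[[0,0,0.02],0,0.2],[[0,0,0.02],0,0.2],[[0,0,0],0,0.2],[[0,0,0],0,0.2]]'
python3 -c "
from h import *
togo(498.3,182,13.5,-136)"
```

```text
t: 3.68
tool_pos: [500.8, 183.3, 32.4]
orientation: [-179.7, 1.3, -135.9]
wrist_force: [-0.3, 0.7, -0.1]
opening: 0.602
t 3.68 pos [500.8 183.3  32.4] ori [-179.7    1.3 -135.9] F [-0.3  0.7 -0.1] open 0.602
tool mm [ 3.1  0.9 18.8] norm [0.0063 0.0018 0.0376] dyaw(tool z) 0.13834429182182362
```

```bash
python3 -m inch '[[[0.003,0.001,0.01],0,0.2],[[0.0033,0.001,0.01],0,0.2],[[0,0,0.01],0,0.2],[[0,0,0.007],0,0.2],[[0,0,0],0,0.2],[[0,0,0],0,0.2]]'
python3 -c "
from h import *
togo(498.3,182,13,-136)"
```

```text
t: 4.18
tool_pos: [498.5, 181.9, 12.5]
orientation: [-179.7, 1.4, -135.9]
wrist_force: [0.5, -0.4, -0.0]
opening: 0.599
t 4.18 pos [498.5 181.9  12.5] ori [-179.7    1.4 -135.9] F [ 0.5 -0.4 -0. ] open 0.599
tool mm [ 0.   0.2 -0.5] norm [ 0.      0.0004 -0.001 ] dyaw(tool z) 0.1218518301231768
```

```bash
python3 -m inch '[[[0,0,-0.002],0,0.0],[[0,0,0],0,-0.5],[[0,0,0],0,-0.6],[[0,0,0],0,-0.6],[[0,0,0],0,-0.6],[[0,0,0],0,-0.6],[[0,0,0],0,-0.6],[[0,0,0],0,-0.6]]' 25
python3 -c "
from h import *
togo(498.3,182,13,-136)"
```

```text
t: 4.85
tool_pos: [499.6, 182.1, 15.4]
orientation: [-179.6, 1.5, -135.9]
wrist_force: [0.1, 0.9, -0.7]
opening: 0.274
t 4.85 pos [499.6 182.1  15.4] ori [-179.6    1.5 -135.9] F [ 0.1  0.9 -0.7] open 0.274
tool mm [1.  0.8 2.4] norm [0.0021 0.0017 0.0048] dyaw(tool z) 0.12447566178062175
```

```bash
python3 -m inch '[[[0,0,-0.01],0,-0.6],[[0,0,-0.02],0,-0.6],[[0,0,-0.03],0,-0.6],[[0,0,-0.03],0,-0.6],[[0,0,-0.03],0,-0.6],[[0,0,-0.04],0,-0.6],[[0,0,-0.04],0,-0.6],[[0,0,-0.04],0,-0.6],[[0,0,-0.04],0,-0.6],[[0,0,-0.04],0,-0.6],[[0,0,-0.04],0,-0.6],[[0,0,0],0,-0.6],[[0,0,0],0,-0.6]]'
python3 -c "
from h import *
togo(531.3,-206.7,215,-136)
p=eyes.grab_frame('scene'); cv2.imwrite('pics/scene2.png',p['pixels'][:,:,::-1])
q=proj(p,status.read_state()['tool_pos'])[0]; print(q)
x,y=int(q[0]),int(q[1]); o=p['pixels'][max(y-60,0):y+60,x-80:x+80,::-1]
cv2.imwrite('pics/crop3.png',(255*(cv2.resize(o,(640,480),interpolation=cv2.INTER_CUBIC)/255.)**.5).astype('uint8'))"
```

```text
t: 5.93
tool_pos: [493.0, 179.3, 212.3]
orientation: [-179.5, 1.6, -135.9]
wrist_force: [-0.1, -0.2, -0.8]
opening: 0.272
t 5.93 pos [493.  179.3 212.3] ori [-179.5    1.6 -135.9] F [-0.1 -0.2 -0.8] open 0.272
tool mm [ 241.1 -303.7   -6.8] norm [ 0.4822 -0.6074 -0.0135] dyaw(tool z) 0.1313052775693393
[374.03969173 205.82641867]
```

View pics/crop3.png

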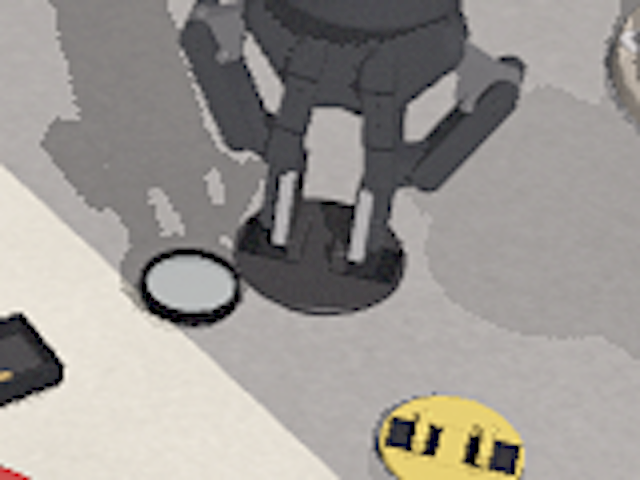

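```bash
python3 -m inch '[[[0.02,-0.025,-0.001],0,-0.6],[[0.035,-0.044,-0.001],0,-0.6],[[0.04,-0.0506,-0.001],0,-0.6],[[0.04,-0.0506,-0.001],0,-0.6],[[0.04,-0.0506,-0.001],0,-0.6],[[0.04,-0.0506,-0.001],0,-0.6],[[0.04,-0.0506,-0.001],0,-0.6],[[0.04,-0.0506,-0.001],0,-0.6],[[0.04,-0.0506,-0.001],0,-0.6],[[0.04,-0.0506,-0.001],0,-0.6],[[0.02,-0.03,-0.001],0,-0.6],[[0.01,-0.012,-0.001],0,-0.6],[[0,0,0],0,-0.6],[[0,0,0],0,-0.6]]'
python3 -c "
from h import *
togo(531.3,-206.7,180,-136)"
```

```text
t: 7.15
tool_pos: [520.8, -158.2, 198.2]
orientation: [179.3, 1.0, -135.6]
wrist_force: [0.1, 0.1, -0.1]
opening: 0.273
t 7.15 pos [ 520.8 -158.2  198.2] ori [ 179.3    1.  -135.6] F [ 0.1  0.1 -0.1] open 0.273
tool mm [ 26.8 -42.2  17.2] norm [ 0.0535 -0.0845  0.0344] dyaw(tool z) 0.38623558962342486
```

```bash
python3 -m inch '[[[0.013,-0.021,0.002],0.001,-0.6],[[0.013,-0.021,0.002],0.001,-0.6],[[0.013,-0.021,0.002],0.001,-0.6],[[0.013,-0.021,0.002],0.001,-0.6],[[0,0,0],0,-0.6],[[0,0,0],0,-0.6],[[0,0,0],0,-0.6]]'
python3 -c "
from h import *
togo(531.3,-206.7,170,-136)
for n in ('top','scene'):
    p=eyes.grab_frame(n); cv2.imwrite('pics/'+n+'3.png',p['pixels'][:,:,::-1])
a=cv2.imread('pics/top3.png')[160:265,330:470];b=cv2.imread('pics/scene3.png')[70:175,195:335]
g=lambda o:(255*(cv2.resize(o,(560,420),interpolation=cv2.INTER_CUBIC)/255.)**.5).astype('uint8')
cv2.imwrite('pics/crop4.png',g(b)); cv2.imwrite('pics/crop4t.png',g(a))"
```

```text
t: 7.73
tool_pos: [532.5, -206.4, 191.7]
orientation: [179.1, 1.0, -135.7]
wrist_force: [-0.8, 0.1, -1.0]
opening: 0.271
t 7.73 pos [ 532.5 -206.4  191.7] ori [ 179.1    1.  -135.7] F [-0.8  0.1 -1. ] open 0.271
tool mm [ 1.5  0.3 21.7] norm [0.003  0.0006 0.0435] dyaw(tool z) 0.34367795265274026
```

View pics/crop4.png

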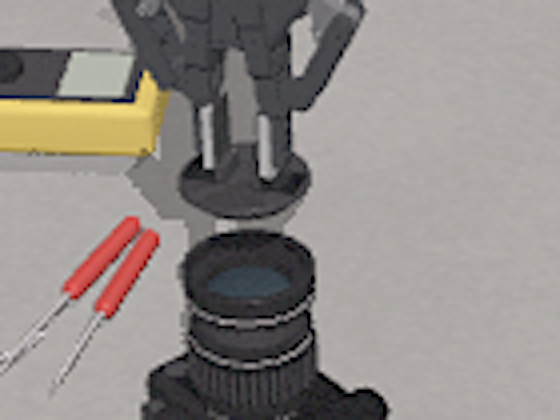

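View pics/crop4t.png

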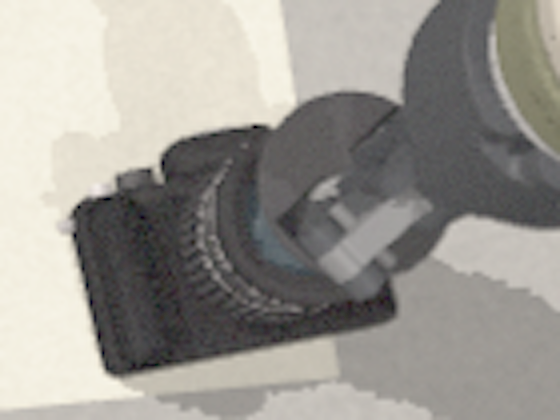

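```bash
python3 - <<'E'
from h import *
S=eyes.grab_frame("scene")
m=np.array([195+179/4,195+310/4,70+217/4])
for z in (183,186.8):
  f=lambda c:ext(S,[c[0],c[1],z],35.5)[[0,2,3]]-m
  s=least_squares(f,[531,-206]);print(z,s.x.round(1),s.fun.round(2))
E
```

```text
183 [ 531.6 -208.4] [-0.24  0.24 -0.02]
186.8 [ 533.9 -203. ] [-0.34  0.34 -0.03]
```

```bash
python3 - <<'E'
from h import *
S=eyes.grab_frame("scene");T=eyes.grab_frame("top")
m=np.array([195+179/4,195+310/4,70+217/4,330+257/4,160+91/4])
f=lambda c:np.r_[ext(S,c,35.5)[[0,2,3]],ext(T,c,35.5)[:2]]-m
s=least_squares(f,[531,-206,185]);print(s.x.round(1),s.fun.round(2))
for z in (184,185,186,187):
  s=least_squares(lambda c:f([*c,z]),[531,-206]);print(z,s.x.round(1),s.fun.round(2))
togo(531.3,-206.7,170,-136)
E
```

```text
[ 532.3 -206.3  184.1] [-0.17  0.38  0.1   0.1  -0.11]
184 [ 532.3 -206.4] [-0.18  0.37  0.13  0.11 -0.1 ]
185 [ 532.2 -206. ] [-0.12  0.45 -0.19  0.04 -0.24]
186 [ 532.2 -205.6] [-0.06  0.53 -0.52 -0.03 -0.39]
187 [ 532.2 -205.2] [-0.01  0.61 -0.85 -0.1  -0.54]
t 7.98 pos [ 532.4 -205.8  192.1] ori [ 179.1    1.  -135.6] F [-0.4  0.  -1.7] open 0.273
tool mm [ 1.8 -0.2 22. ] norm [ 0.0036 -0.0004  0.0441] dyaw(tool z) 0.3920502021349819
```

```bash
python3 -m inch '[[[0.003,0,0.008],0,-0.6],[[0.0005,0,0.012],0,-0.6],[[0.0005,0,0.012],0,-0.6],[[0.0005,0,0.012],0,-0.6],[[0.0005,0,0.012],0,-0.6],[[0.0005,0,0.008],0,-0.6],[[0,0,0],0,-0.6],[[0,0,0],0,-0.6]]'
python3 -c "
from h import *
togo(531.3,-206.9,150,-136)"
```

```text
t: 8.65
tool_pos: [529.5, -205.7, 155.8]
orientation: [179.1, 1.0, -135.5]
wrist_force: [0.5, -0.3, -0.4]
opening: 0.276
t 8.65 pos [ 529.5 -205.7  155.8] ori [ 179.1    1.  -135.5] F [ 0.5 -0.3 -0.4] open 0.276
tool mm [-0.3 -2.3  5.8] norm [-0.0007 -0.0046  0.0116] dyaw(tool z) 0.4675764106761733
```

```bash
python3 -m inch '[[[0,-0.004,0.003],0,-0.6],[[0,0,0.003],0,-0.6],[[0,0,0],0,-0.6],[[0,0,0],0,-0.6]]'
python3 -c "
from h import *
togo(531.3,-206.9,146,-136)
ims=[]
for n,(x,y) in (('top',(330,160)),('scene',(195,80))):
    p=eyes.grab_frame(n); ims.append((255*(cv2.resize(p['pixels'][y:y+105,x:x+100,::-1],(400,420),interpolation=cv2.INTER_CUBIC)/255.)**.4).astype('uint8'))
cv2.imwrite('pics/crop5.png',np.hstack(ims))"
```

```text
t: 8.98
tool_pos: [531.4, -207.4, 152.8]
orientation: [179.1, 1.0, -135.5]
wrist_force: [-0.5, -0.1, -1.3]
opening: 0.273
t 8.98 pos [ 531.4 -207.4  152.8] ori [ 179.1    1.  -135.5] F [-0.5 -0.1 -1.3] open 0.273
tool mm [-0.2  0.3  6.8] norm [-0.0004  0.0006  0.0136] dyaw(tool z) 0.46369658151581916
```

View pics/crop5.png

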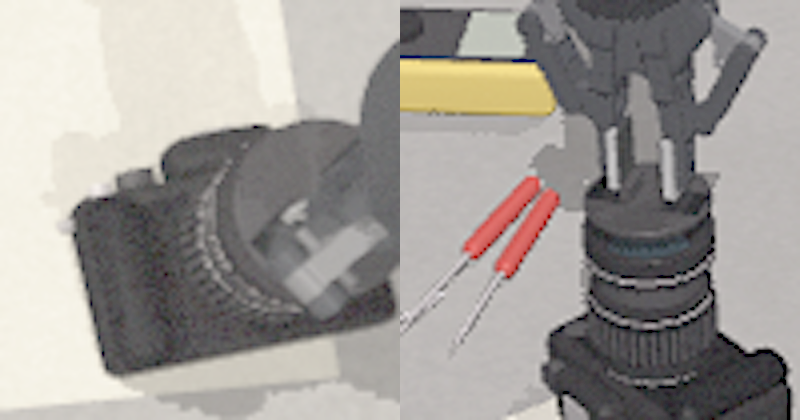

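The cap is centred over the lens: in the scene crop the flange spans about columns 585–714 and the barrel 582–716. I'll descend slowly while watching the force.

```bash
python3 -m inch '[[[0,0,0.003],0,-0.6],[[0,0,0.003],0,-0.6],[[0,0,0],0,-0.6]]'; python3 -m inch '[[[0,0,0.002],0,-0.6],[[0,0,0.002],0,-0.6],[[0,0,0],0,-0.6]]'
python3 -c "
from h import *
togo(531.3,-206.9,146,-136)"
```

```text
t: 9.33
tool_pos: [531.6, -207.4, 150.1]
orientation: [179.1, 1.0, -135.5]
wrist_force: [0.0, -0.2, -0.6]
opening: 0.274
t: 9.58
tool_pos: [531.6, -207.3, 147.9]
orientation: [179.1, 1.0, -135.5]
wrist_force: [-0.1, 1.0, -1.1]
opening: 0.274
t 9.58 pos [ 531.6 -207.3  147.9] ori [ 179.1    1.  -135.5] F [-0.1  1.  -1.1] open 0.274
tool mm [-0.1  0.5  1.9] norm [-0.0002  0.0009  0.0038] dyaw(tool z) 0.46942631615416985
```

```bash
for i in 1 2 3 ; do python3 -m inch '[[[0,0.0003,0.002],0,-0.6],[[0,0,0.002],0,-0.6],[[0,0,0],0,-0.6]]' | egrep 'tool_pos|force'; done
```

```text
tool_pos: [531.4, -207.1, 145.6]
wrist_force: [-0.5, -0.8, -0.3]
tool_pos: [531.3, -207.0, 143.4]
wrist_force: [-0.8, 0.6, -0.6]
tool_pos: [531.2, -206.8, 141.2]
wrist_force: [0.0, -0.6, -0.2]
```

```bash
for i in 1 2 3 ; do python3 -m inch '[[[0,0,0.002],0,-0.6],[[0,0,0.001],0,-0.6],[[0,0,0],0,-0.6]]' | egrep 'tool_pos|force'; done
```

```text
tool_pos: [531.2, -206.8, 139.5]
wrist_force: [0.0, -0.9, -0.6]
tool_pos: [531.3, -206.8, 138.3]
wrist_force: [-0.5, 1.1, 0.8]
tool_pos: [531.3, -206.8, 138.2]
wrist_force: [-0.7, 0.5, 1.8]
```

```bash
python3 -m inch '[[[0,0,0.003],0,-0.6],[[0,0,0.003],0,-0.6]]' | egrep 'tool_pos|force|orient';python3 -m inch '[[[0,0,0.005],0,-0.6],[[0,0,0.005],0,-0.6]]' | egrep 'tool_pos|force|orient'
python3 -c "
from h import *
ims=[]
for n,(x,y) in (('top',(330,160)),('scene',(215,100))):
    p=eyes.grab_frame(n); w=105 if n=='top' else 70; ims.append((255*(cv2.resize(p['pixels'][y:y+w,x:x+w*4//4,::-1],(400,400),interpolation=cv2.INTER_CUBIC)/255.)**.4).astype('uint8'))
cv2.imwrite('pics/crop6.png',np.hstack(ims))"
```

```text
tool_pos: [531.9, -206.8, 137.5]
orientation: [179.4, 1.1, -135.5]
wrist_force: [-4.8, 3.0, 16.0]
tool_pos: [532.8, -206.7, 137.7]
orientation: [179.6, 1.2, -135.5]
wrist_force: [-6.3, 3.9, 17.5]
```

View pics/crop6.png

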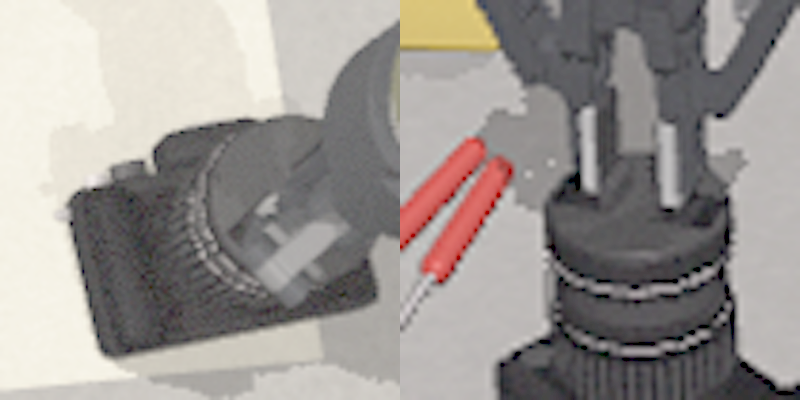

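The flange looks seated and concentric in the scene crop, and the contact is firm at about 17 N. I'll relax the push, then open the fingers in place.

```bash
python3 -m inch '[[[0,0,0],0,-0.6],[[0,0,0],0,-0.6]]'| egrep 'tool_pos|force|orient'; python3 -m inch '[[[0,0,0.001],0,-0.4],[[0,0,0],0,-0.3],[[0,0,0],0,-0.2],[[0,0,0],0,-0.1],[[0,0,0],0,0],[[0,0,0],0,0.1],[[0,0,0],0,0.1]]'
```

```text
tool_pos: [533.0, -206.8, 139.1]
orientation: [179.8, 1.2, -135.5]
wrist_force: [0.1, 0.4, -0.7]
t: 12.27
tool_pos: [532.6, -206.6, 135.8]
orientation: [179.6, 1.2, -135.5]
wrist_force: [-0.1, -0.5, -0.6]
opening: 0.551
```

```bash
python3 -c "
from h import *
ims=[]
for n,(x,y) in (('top',(330,160)),('scene',(215,100))):
    p=eyes.grab_frame(n); w=105 if n=='top' else 70; ims.append((255*(cv2.resize(p['pixels'][y:y+w,x:x+w*4//4,::-1],(400,400),interpolation=cv2.INTER_CUBIC)/255.)**.4).astype('uint8'))
cv2.imwrite('pics/crop7.png',np.hstack(ims))"
```

```text
(no output)
```

View pics/crop7.png

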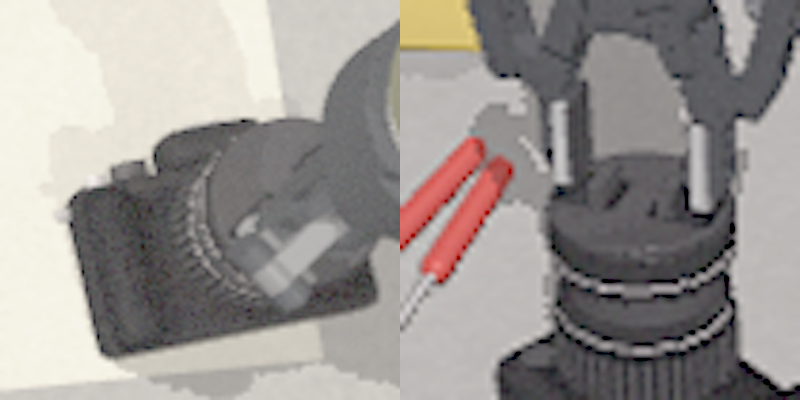

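```bash
python3 -m inch '[[[0,0,-0.01],0,0.2],[[0,0,-0.02],0,0.2],[[0,0,-0.03],0,0.2],[[0,0,-0.04],0,0.2],[[-0.03,0,-0.05],0,0.2],[[-0.05,0,-0.06],0,0.2],[[-0.06,0,-0.05],0,0.2],[[-0.08,0,0],0,0.2],[[-0.08,0,0],0,0.2],[[-0.06,0,0],0,0.2],[[-0.03,0,0],0,0.2],[[0,0,0],0,0.2]]'
python3 -c "
from h import *
ims=[]
for n,(x,y) in (('top',(365,170)),('scene',(225,110))):
    p=eyes.grab_frame(n);cv2.imwrite('pics/'+n+'8.png',p['pixels'][:,:,::-1]);w=70 if n=='top' else 50; ims.append((255*(cv2.resize(p['pixels'][y:y+w,x:x+w,::-1],(400,400),interpolation=cv2.INTER_CUBIC)/255.)**.35).astype('uint8'))
cv2.imwrite('pics/crop8.png',np.hstack(ims))"
```

```text
t: 13.37
tool_pos: [675.5, -68.0, 288.5]
orientation: [-179.9, 1.6, -135.8]
wrist_force: [-1.1, -0.5, 0.4]
opening: 0.6
```

View pics/crop8.png

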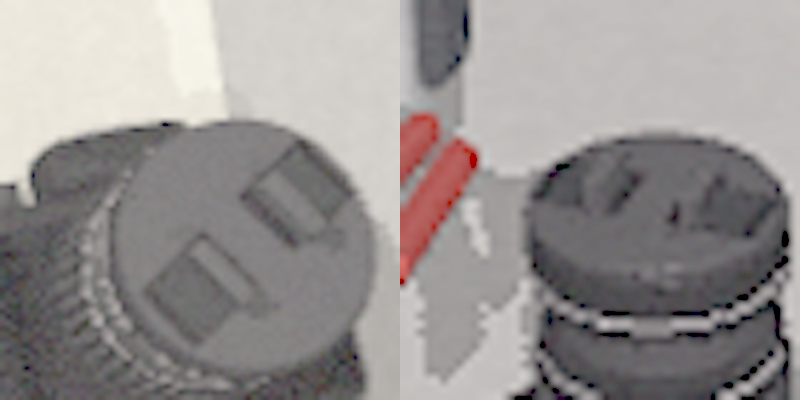

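```bash
python3 - <<'E'
from h import *
T=eyes.grab_frame("top")
S=eyes.grab_frame("scene")
out=[]
def prof(p,im,c,ang,h):
    s=np.arange(-40,40.1,1); u=np.arange(-45,45.1,1)
    a=np.radians(ang); ey=np.array([np.cos(a),np.sin(a)]); ex=np.array([-ey[1],ey[0]])
    X=np.array([[*(np.array(c[:2])+ex*v+ey*w),c[2]+h] for v in s for w in u])
    q=proj(p,X).astype(np.float32).reshape(len(s),len(u),2)
    return cv2.remap(im,q[...,0],q[...,1],cv2.INTER_CUBIC)
# scene-wide rim/cap refit from outer flange now
tm=np.array([365+112/5.714,170+120/5.714,365+375/5.714,170+373/5.714]);
sm=np.array([225+530/8-400/8,110+132/8,225+787/8-400/8])
f=lambda c:np.r_[ext(T,c,35.5)-tm]
for z in (133,135): 
  s=least_squares(lambda c:f([*c,z]),[531,-206]); print("flange",z,s.x.round(1),s.fun.round(2))
c1=[*s.x,133]
for nm,p,i0,i1 in (("top",T,"top0","top8"),("scene",S,"scene0","scene8")):
    for tag,i,c,ang in (("rest",i0,(498.3,182,10.5),-46),("now",i1,c1,-45.5)):
        im=cv2.imread(f"pics/{i}.png"); r=prof(p,im,c,ang,10)
        g=r.mean(2); print(nm,tag,g[34:47].mean(0).round(0).astype(int).tolist())
        b=cv2.resize(r,(400,300),interpolation=cv2.INTER_CUBIC); b=np.clip(255*(b/255.)**.4,0,255).astype(np.uint8)
        for k in (-19,-14.5,14.5,19): cv2.line(b,(int((k+45.5)/91*400),0),(int((k+45.5)/91*400),40),(0,0,255),1)
        out.append(b)
cv2.imwrite("pics/cmp.png",np.vstack([np.hstack(out[:2]),np.hstack(out[2:])]))
E
```

```text
flange 133 [ 531.2 -205.4] [ 0.49  0.08 -0.49 -0.06]
flange 135 [ 530.8 -204.8] [ 0.41  0.   -0.41  0.01]
top rest [142, 143, 143, 144, 144, 143, 142, 141, 141, 136, 116, 83, 52, 35, 28, 27, 29, 30, 29, 30, 30, 30, 29, 28, 30, 36, 43, 47, 46, 44, 38, 27, 17, 11, 10, 12, 15, 19, 26, 35, 43, 45, 45, 45, 46, 46, 45, 45, 45, 45, 44, 40, 30, 22, 19, 17, 20, 31, 42, 47, 46, 44, 38, 27, 19, 17, 18, 21, 25, 27, 28, 28, 30, 31, 29, 27, 26, 29, 33, 38, 50, 77, 115, 156, 193, 212, 217, 216, 215, 215, 215]
top now [23, 25, 31, 36, 30, 20, 17, 20, 25, 32, 38, 36, 26, 17, 15, 18, 22, 24, 24, 25, 24, 24, 25, 25, 25, 24, 23, 22, 20, 19, 25, 38, 42, 41, 40, 34, 25, 21, 30, 37, 39, 40, 40, 40, 39, 39, 40, 39, 39, 39, 31, 20, 14, 12, 14, 21, 25, 26, 31, 38, 41, 40, 39, 36, 29, 22, 22, 23, 23, 23, 23, 23, 20, 14, 13, 19, 30, 56, 95, 129, 142, 141, 141, 141, 143, 144, 144, 143, 142, 142, 143]
scene rest [107, 107, 106, 106, 105, 105, 105, 108, 108, 103, 92, 71, 36, 11, 8, 13, 14, 14, 14, 14, 14, 14, 13, 13, 14, 13, 12, 17, 24, 25, 23, 22, 17, 8, 4, 6, 9, 10, 14, 20, 22, 22, 22, 21, 21, 21, 21, 21, 22, 23, 21, 15, 10, 9, 11, 11, 10, 10, 13, 18, 24, 25, 24, 23, 17, 10, 7, 9, 11, 13, 14, 14, 14, 13, 11, 8, 8, 20, 46, 75, 97, 128, 157, 171, 177, 183, 181, 179, 178, 177, 176]
scene now [114, 113, 113, 114, 114, 116, 115, 104, 85, 65, 52, 45, 35, 19, 9, 10, 13, 14, 16, 17, 16, 16, 17, 16, 15, 16, 17, 17, 15, 12, 9, 8, 11, 17, 23, 26, 25, 24, 23, 21, 21, 22, 23, 23, 23, 22, 22, 23, 23, 22, 20, 16, 14, 13, 14, 15, 16, 16, 15, 14, 15, 20, 24, 25, 25, 23, 20, 16, 14, 14, 13, 14, 15, 21, 31, 46, 63, 83, 103, 114, 117, 117, 116, 115, 114, 113, 112, 112, 112, 112, 112]
```

View pics/cmp.png

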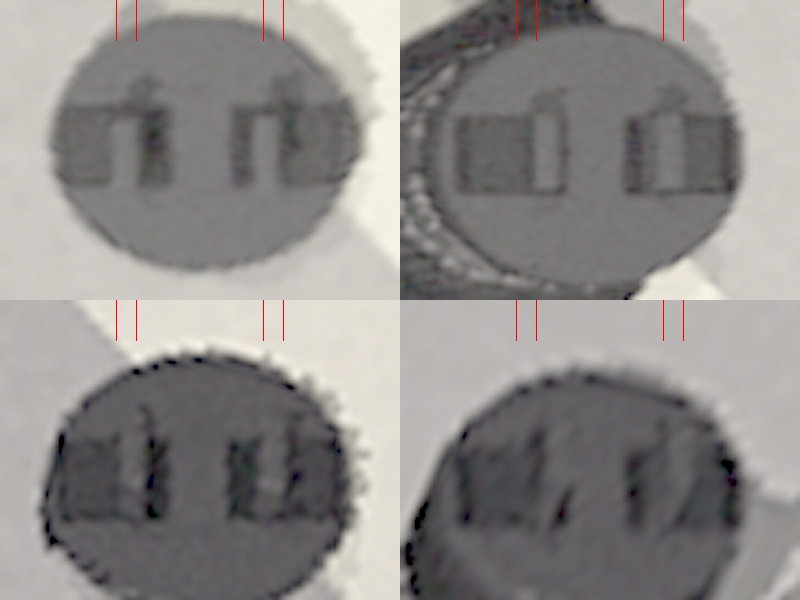

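Lug outer faces now measure about 33.6 mm apart in the top view and 33.9 mm in the scene view. At rest they measured 37.6 and 37.3 mm, against 38 mm nominal. So each tab is in about 2 mm, sprung out in the groove (held in by the lip they would be 29 mm apart). The camera looks unmoved.

I relaxed the push before opening, so the cap may be sitting up in its 1 mm play. I'll turn the fingers 90° and press lightly on the bare flange to make sure it is home.

```bash
python3 -m inch '[[[0,0,0],0.072,0.1],[[0,0,0],0.072,0.1],[[0,0,0],0.072,0.1],[[0,0,0],0.072,0.1],[[0,0,0],0.072,0.1],[[0,0,0],0.072,0.1],[[0,0,0],0.072,0.1],[[0,0,0],0.072,0.1],[[0,0,0],0.072,0.1],[[0,0,0],0.072,0.1],[[0,0,0],0.072,0.1],[[0,0,0],0.072,0.1],[[0,0,0],0.072,0.1],[[0,0,0],0,0.1],[[0,0,0],0,0.1]]'
python3 -c "
from h import *
togo(531.5,-206.5,190,134.5)"
```

```text
t: 14.82
tool_pos: [654.7, -94.9, 293.3]
orientation: [179.0, -0.1, 133.7]
wrist_force: [0.3, -0.7, -0.3]
opening: 0.55
t 14.82 pos [654.7 -94.9 293.3] ori [ 1.790e+02 -1.000e-01  1.337e+02] F [ 0.3 -0.7 -0.3] open 0.55
tool mm [   4.1 -168.1  100.2] norm [ 0.0082 -0.3361  0.2005] dyaw(tool z) -0.8261168580007734
```

```bash
python3 -m inch '[[[0.001,-0.03,0],0,0.1],[[0.001,-0.042,0],0,0.1],[[0.001,-0.042,0.01],0,0.1],[[0.001,-0.042,0.01],0,0.1],[[0.001,-0.042,0.02],0,0.1],[[0.001,-0.042,0.02],0,0.1],[[0.001,-0.042,0.02],0,0.1],[[0.001,-0.03,0.02],0,0.1],[[0,-0.015,0.02],0,0.1],[[0,0,0],0,0.1],[[0,0,0],0,0.1]]'
python3 -c "
from h import *
togo(531.5,-206.5,150,134.5)"
```

```text
t: 15.73
tool_pos: [523.7, -214.9, 229.7]
orientation: [179.0, 0.0, 135.1]
wrist_force: [0.5, -0.1, 0.7]
opening: 0.551
t 15.73 pos [ 523.7 -214.9  229.7] ori [179.    0.  135.1] F [ 0.5 -0.1  0.7] open 0.551
tool mm [ 0.4 10.  79.9] norm [0.0009 0.02   0.1598] dyaw(tool z) 0.625574898347935
```

```bash
python3 -m inch '[[[0,0.01,0.01],0,0.1],[[0,0.01,0.02],0,0.1],[[0,0,0.03],0,0.1],[[0,0,0.03],0,0.1],[[0,0,0.03],0,0.1],[[0,0,0.02],0,0.1],[[0,0,0.01],0,0.1],[[0,0,0],0,0.1],[[0,0,0],0,0.1]]'
python3 -c "
from h import *
togo(531.5,-206.5,142,134.5)"
```

```text
t: 16.48
tool_pos: [539.8, -201.4, 152.2]
orientation: [178.7, 0.4, 135.9]
wrist_force: [0.5, 0.3, 0.4]
opening: 0.552
t 16.48 pos [ 539.8 -201.4  152.2] ori [178.7   0.4 135.9] F [0.5 0.3 0.4] open 0.552
tool mm [ 2.5 -9.7  9.9] norm [ 0.005  -0.0194  0.0199] dyaw(tool z) 1.426181919352615
```

```bash
python3 -m inch '[[[0.003,-0.01,0],0.01,0.1],[[0.002,-0.009,0],0,0.1],[[0,0,0],0,0.1],[[0,0,0],0,0.1]]'
python3 -c "
from h import *
togo(531.5,-206.5,136,134.5)"
```

```text
t: 16.82
tool_pos: [532.2, -206.8, 153.9]
orientation: [178.7, 0.6, 135.0]
wrist_force: [0.7, -0.2, 0.3]
opening: 0.549
t 16.82 pos [ 532.2 -206.8  153.9] ori [178.7   0.6 135. ] F [ 0.7 -0.2  0.3] open 0.549
tool mm [ 0.9 -0.7 17.9] norm [ 0.0018 -0.0015  0.0358] dyaw(tool z) 0.524393602953154
```

```bash
python3 -m inch '[[[0.001,-0.002,0.006],0.004,0.1],[[0,0,0.006],0,0.1],[[0,0,0.006],0,0.1],[[0,0,0.006],0,0.1],[[0,0,0.003],0,0.1],[[0,0,0],0,0.1]]'
for i in 1 2 3; do python3 -m inch '[[[0,0,0.002],0,0.1],[[0,0,0.002],0,0.1],[[0,0,0],0,0.1]]' | egrep 'tool_pos|force'; done
```

```text
t: 17.32
tool_pos: [531.8, -208.1, 140.4]
orientation: [178.6, 0.7, 134.5]
wrist_force: [0.4, 0.1, -0.6]
opening: 0.549
tool_pos: [531.7, -207.9, 137.8]
wrist_force: [-0.6, 1.3, 0.5]
tool_pos: [531.9, -207.9, 135.7]
wrist_force: [-0.2, 0.0, -0.4]
tool_pos: [532.1, -207.9, 133.6]
wrist_force: [-0.4, -0.7, 0.1]
```

```bash
for i in 1 2 3 4; do python3 -m inch '[[[0,0,0.002],0,0.1],[[0,0,0.001],0,0.1]]' | egrep 'tool_pos|force'; done
```

```text
tool_pos: [532.2, -207.9, 132.1]
wrist_force: [-1.2, 1.1, 0.8]
tool_pos: [532.3, -208.0, 131.7]
wrist_force: [-1.6, 0.4, 4.0]
tool_pos: [532.3, -208.0, 131.8]
wrist_force: [-0.5, 0.1, 2.1]
tool_pos: [532.3, -208.0, 131.8]
wrist_force: [-2.3, 0.2, 3.6]
```

```bash
python3 -m inch '[[[0,0,0.003],0,0.1],[[0,0,0.003],0,0.1]]' | egrep 'tool_pos|force|orient'; python3 -m inch '[[[0,0,0.003],0,0.1],[[0,0,0.003],0,0.1]]' | egrep 'tool_pos|force|orient'
```

```text
tool_pos: [532.3, -208.1, 131.5]
orientation: [178.6, 1.0, 134.5]
wrist_force: [-4.9, 2.9, 14.6]
tool_pos: [532.4, -208.0, 131.5]
orientation: [178.6, 1.1, 134.5]
wrist_force: [-4.0, 2.7, 10.6]
```

The cap is solid under 10–15 N with no give, so it is home. I'll retreat straight up and clear for a last check.

```bash
python3 -m inch '[[[0,0,-0.004],0,0.1],[[0,0,-0.02],0,0.1],[[0,0,-0.03],0,0.1],[[0,0,-0.04],0,0.1],[[0,0,-0.05],0,0.1],[[0,0.03,-0.05],0,0.1],[[0,0.05,-0.05],0,0.1],[[0,0.07,-0.03],0,0.1],[[0,0.07,0],0,0.1],[[0,0.07,0],0,0.1],[[0,0.05,0],0,0.1],[[0,0.02,0],0,0.1],[[0,0,0],0,0.1],[[0,0,0],0,0.1]]'
python3 -c "
from h import *
T=eyes.grab_frame('top'); a=cv2.imread('pics/top0.png'); b=T['pixels'][:,:,::-1].copy(); cv2.imwrite('pics/top9.png',b)
for nm,(x,y,w,h) in dict(body=(345,205,40,50),rear=(190,100,38,38),pcb=(296,104,50,30),shell=(265,148,32,84),mag=(268,262,36,80),red=(214,164,42,40),yel=(170,284,46,46),brown=(158,154,42,42)).items():
    f=lambda i:cv2.cvtColor(i[y:y+h,x:x+w],cv2.COLOR_BGR2GRAY).astype(np.float32)
    print(nm,np.round(cv2.phaseCorrelate(f(a),f(b))[0],2))
g=lambda o:(255*(cv2.resize(o,(400,400),interpolation=cv2.INTER_CUBIC)/255.)**.4).astype('uint8')
s=eyes.grab_frame('scene')['pixels'][:,:,::-1]
cv2.imwrite('pics/last.png',np.hstack([g(b[155:255,340:440]),g(s[110:210,210:310])]))"
```

```text
t: 20.23
tool_pos: [662.2, -77.5, 283.8]
orientation: [178.4, 1.3, 134.3]
wrist_force: [0.3, -1.1, 0.2]
opening: 0.553
body [-0.07  0.03]
rear [-0.03  0.15]
pcb [0.   0.02]
shell [-0.06  0.03]
mag [ 0.02 -0.03]
red [0.5  0.03]
yel [ 0.12 -0.02]
brown [0.44 0.53]
```

```bash
python3 - <<'E'
from h import *
T=eyes.grab_frame("top"); im=T["pixels"].mean(2).astype(np.float32)
def p(im):
    a=np.radians(-45.5); ey=np.array([np.cos(a),np.sin(a)]); ex=np.array([-ey[1],ey[0]])
    u=np.arange(-45,45.1,1); X=[[*(np.array([530.8,-204.8])+ex*v+ey*w),143] for v in range(-6,7) for w in u]
    q=proj(T,X).astype(np.float32).reshape(13,-1,2); return cv2.remap(im,q[...,0],q[...,1],cv2.INTER_CUBIC).mean(0)
print(p(im)[26:68].round().astype(int).tolist()); print(p(cv2.imread("pics/top8.png").mean(2).astype(np.float32))[26:68].round().astype(int).tolist())
from workcell import ticket; print(ticket.hand_in())
E
```

```text
[25, 24, 20, 19, 29, 41, 44, 42, 40, 32, 21, 22, 33, 39, 42, 41, 40, 41, 41, 41, 40, 40, 40, 39, 30, 20, 15, 15, 17, 22, 25, 26, 33, 41, 42, 41, 39, 36, 28, 23, 23, 24]
[23, 22, 20, 19, 25, 38, 42, 41, 40, 35, 25, 21, 30, 37, 39, 40, 40, 40, 39, 39, 40, 39, 39, 39, 31, 20, 14, 12, 14, 21, 25, 26, 31, 38, 41, 40, 39, 36, 29, 22, 22, 23]
the job is handed in; nothing more can be done
None
```

I fitted the black cap into the lens with its tabs pinched, let the tabs spring out, and handed the job in at about 20 s of robot time with the gripper clear.

- **Seating:** the highest push I read on the cap was about 17.5 N. A second press on the bare flange, turned 90°, met solid resistance at 10–15 N with no give, so I judge the flange home.
- **Tabs:** the lugs' outer faces measure about 34 mm apart in both views, against 38 mm at rest. That puts each tab in about 2 mm, out in the groove. The top view gave the same spacing after the second press.
- **Camera and bystanders:** comparing the top picture before and after, the camera body, circuit board, handset shell and magnifier match to 0.1 px, and the rear cap to 0.15 px.
- **Disagreements:**
  - The red and brown look-alike caps showed about 0.5 px of apparent shift. I never touched them, so it is probably a change of shadow.
  - The gripper had drifted about 1–1.5° off vertical by the time it set the cap on.
- **Not checked:** I had used all 12 pictures, so the last check was numeric only. A flange gap under about 1 mm could not be seen in the images; only the press rules it out.

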